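Open the tab-locked royal-jelly canister

TASK

Open the steel royal-jelly canister: squeeze the two tabs of its cap together, keep them squeezed while you turn the cap anticlockwise (seen from above) until you feel it come up against its stop, and lift it straight off. Set the cap down upright in the metal tray without dropping it. Use a light touch: never force the cap against the canister, and leave the cell bar, the jar and the cup where they are.

Things in the scene. Friction and masses are not known exactly. Their poses are not given: they have to be found in the camera images.
- canister: Round steel canister fixed to the bench: 80 mm in diameter, rim 95 mm high, wall 6 mm, on a dark foot plate 110 mm in diameter. Origin: centre of the underside, z up. Its x axis passes through the two rim notches in which the tabs of the locked cap sit (cap x along canister x). Hidden ledges inside hold the cap's two lugs down (bayonet).
- canister_rim (a point): Centre of the canister's mouth, at rim height. The cap lifts off only at its stop (or up to 4 degrees before it; earlier its lugs catch). The stop is hard, lies 33 to 77 degrees anticlockwise from above of the locked position, differs from canister to canister and must be felt. Over 40 N between cap and canister (at the stop, up, down, sideways) is forcing it.
- cap: Loose white plastic cap, 0.2 kg, locked on the canister at the start. Origin: centre of its foot, z up; x runs from tab to tab. Plug 48 mm in diameter, 38 mm high, with two lugs along y that reach 31 mm from the axis. Locked, its origin is 57 mm above the canister's underside, with about 1.5 mm of play sideways. Raised by 40 mm it is clear of the rim. It stands on its foot.
- cap_disc (a point): Centre of the underside of the cap's disc (80 mm in diameter, 8 mm thick), 38 mm above the foot; it rests on the rim. Above the disc a hub 29 mm in diameter, 22 mm high. With the tabs squeezed the cap turns with under 0.1 N m; the stop bears on both lugs, 28 mm from the axis, so 0.5 N m against it is some 20 N in all.
- cap_grip (a point): Point on the cap's axis 69 mm above its foot, midway between the two tabs, at the height to grip them (fingertips then end 4 mm above the disc). Axes as cap.
- tab_a (a joint): Inward travel (m) of the tab on the cap's +x side: 0 released, 0.005 fully in. Both tabs are upright black paddles on the disc, 20 mm wide (along cap y), 5 mm thick, 47 to 80 mm above the cap's foot; outer faces 56 mm apart released, 46 mm squeezed. Spring 4 N at rest, 9 N fully in. The cap can turn only while both are in by more than 3 mm.
- tab_b (a joint): The same for the tab on the cap's -x side.
- tray: Square aluminium tray fixed to the bench, 170 x 170 mm outside, rim 18 mm high, wall and floor 3 mm. Origin: centre of the underside, z up, x and y along its sides.
- cellbar: Bystander: loose wooden bar 186 mm long (along its y) with eight yellow cell cups, 18 mm wide, 26 mm high. Origin: centre of the underside. Leave alone.
- jar: Bystander: loose amber glass jar with a white lid, 52 mm in diameter, 70 mm high. Origin: centre of the underside. Leave alone.
- cup: Bystander: loose pale paper-coloured cup, 60 mm in diameter, 65 mm high. Origin: centre of the underside. Leave alone.

How it is judged (in metres and radians):
On the way, in this order (a step that is already met when the one before it is completed fails the run):
1. both tabs are squeezed in by more than 3 mm while the cap sits on the canister (value of joint each of tab_a, tab_b above 0.003 m and z of cap in the frame of canister below 0.065 m), for 0.2 s.
2. the cap has been turned by more than 28 degrees while it sits on the canister (angle between the x axis of cap and the x axis of canister, either way round above 0.49 rad and z of cap in the frame of canister below 0.065 m and horizontal distance between cap and canister below 0.006 m), for 0.1 s.
3. the cap is lifted clear of the canister (z of cap in the frame of canister above 0.097 m), for 0.1 s.
4. the cap rests on the tray while the fingers still hold it (not dropped) (contact force between cap and tray above 0.3 N and contact force between the fingers and cap above 1 N and z of cap in the frame of tray below 0.01 m), for 0.05 s.
At the end, for the whole second after the job is handed in: The cap stands released, at rest and upright (within 6 degrees), on its foot on the floor of the tray (foot no more than 4 mm above the floor, axis within 70 mm of the tray's centre); cell bar, jar and cup are where they were (horizontal distance between cap and tray below 0.07 m and z of cap in the frame of tray below 0.007 m and angle between cap's own z axis and vertical below 0.1 rad and linear speed of cap below 0.02 m/s and contact force between the fingers and cap below 0.1 N); the robot touches nothing.
It fails at once if the cap is forced: more than 40 N between cap and canister (contact force between cap and canister above 40 N).
It fails at once if the cell bar is moved by more than 20 mm (distance of cellbar from where it was at the start of the episode above 0.02 m).
It fails at once if the jar is moved by more than 20 mm (distance of jar from where it was at the start of the episode above 0.02 m).
It fails at once if the cup is moved by more than 20 mm (distance of cup from where it was at the start of the episode above 0.02 m).
It also fails if it takes over 67 s, if anything falls off the work surface, if the arm or the gripper's body presses on something with over 40 N, if the wrist force passes 120 N, or if a joint passes its speed limit or range.

ROBOT

A 6-joint arm with a two-finger parallel gripper is mounted at the origin on the work surface. World frame = base frame: x ahead of the robot, y to its left, z up, the work surface at z = 0. Lengths are in mm, angles in rad, forces in N, time in s.
With the tool pointing down it reaches from about 250 to 725 mm from the base axis. Payload 9.7 kg.
Tool frame: the origin (TCP) lies between the finger pads; the fingertips stand 17 mm ahead of it and the grasp point (between the pads) lies 2 mm behind it; z points along the fingers, y is the line along which they close (so a half turn about z gives the same grasp; the last joint's range is limited). The gripper opens to 85 mm and grips with 20 to 120 N. Pads are 22 mm wide; open, the fingers measure 114 mm over their backs; the gripper's body (76 mm by 85 mm) begins 54 mm behind the grasp point. The pads swing forward as they close: fully open they stand 13 mm farther back than shut.
Start: joints at [1.105, 0.087, 0.176, 1.66, 0, 1.571], TCP at [247.023, 491.403, 217.884] pointing down, gripper open.
Joint ranges: [-3.13, 3.13], [-0.85, 1.81], [-1.15, 1.24], [-2.2, 2.28], [-1.44, 1.52], [-3.14, 3.14]. Speed limits (rad/s): [2.22, 2.22, 2.57, 3.14, 3.14, 3.14].

INTERFACE

Orientations are given as a rotation vector (axis times angle).
In Python, from station import manip gives the robot as it stands. The module is installed in compiled form; this text tells all that it offers.
- The arm moves only by the shell command python3 -m pendant 'ROWS' [FORCE]. ROWS is a JSON object of lists of equal length, an entry for each row: "twist": the turn, a rotation vector about the world's x, y, z in rad, a list of three; "slide": the shift along the world's x, y, z in mm, a list of three; "grip": the finger opening in mm, from 0 to 85.4. A call has 1 to 8 rows; each row shifts and turns the commanded pose from where the row before left it; what a row does not reach is not made up. A row lasts 1/10 s, in which the tool goes at most 50 mm and 8.59 degrees, less where a joint would pass 70% of its speed; a pose out of reach is approached as far as the arm can. A call is refused whole if a number of a shift passes 50 or a number of a turn 0.15, either way. A call with a gripper value outside its range is refused whole. The fingers move at their own pace and stop on an object; FORCE is the grip in N (left out, the last holds). Time passes only in rows, so rows that do not move let the fingers close. It gives the time, the measured TCP pose, the force, the opening and the grip force at its end, in the units of the state.
- manip.get_obs(): the state, without advancing time (a new reading comes with each control period).
- manip.camera(name): name is "scene" or "top" or "wrist"; returns the picture (384x512x3 uint8, red, green, blue); there is no depth.
- manip.camera_info(name): a dict with "fx", "fy", "cx", "cy" (pixels), "view" (4x4, takes a point from world to camera coordinates). Camera axes: x right, y up, looking along -z (the intrinsics and any distortion apply to the point x, -y, -z); pixel columns grow to the right and rows downward; lengths in mm; the calibration is good to about 2 mm. The wrist camera is an equidistant fisheye: a pixel r from the principal point sees the ray r / f radians off the axis. A picture is of the moment at which its call begins: read the wrist's pose just before it. camera_info takes no time and is no camera call; for the wrist camera it gives the pose at the moment of the call.
- manip.sign_off(): hands the job in; it is judged then, once.
The state is a dict: "clock": time; "qpos": joint angles; "qd": joint speeds; "effort": joint torques, N m; "eef_pos": TCP position; "tool_rot": TCP orientation; "ft_force": force on the tool from outside, world axes, zero at the start; "moment": the same for the moment, N m; "width": finger opening in mm; "grasp_force": force on a finger pad.
Only numpy, scipy, OpenCV 4.12 (cv2) and the standard library are available. Lean on these libraries where they do the work, as an engineer would, in place of code of your own. Each camera call takes 0.05 s, during which the arm holds its last target. There are 200 camera calls.

## Working session

There is one attempt and no reset: what is moved stays moved. The work goes in short steps, Python scripts to look and compute and a shell command to move; the robot and the scene stay as the last step left them, time stands still between calls to the robot, and variables do not carry over. Pictures are saved under pics/ and viewed, at most 10 in all, crops included, and the job is handed in when it is done.

```bash
mkdir -p pics
python3 - <<'E'
from station import manip
import cv2,numpy as np
o=manip.get_obs()
print({k:np.round(v,3) for k,v in o.items()})
a=manip.camera("top");b=manip.camera("scene")
cv2.imwrite("pics/top.png",a[...,::-1]);cv2.imwrite("pics/scene.png",b[...,::-1])
for n in("top","scene"):print({k:np.round(v,3) for k,v in manip.camera_info(n).items()})
E
```

```text
{'clock': np.float64(0.0), 'qpos': array([ 1.105,  0.087,  0.175,  1.66 , -0.   ,  1.571]), 'qd': array([ 0.001,  0.   , -0.001, -0.   ,  0.002, -0.001]), 'effort': array([-0.0000e+00, -5.2039e+01,  4.6480e+01,  1.6000e-02, -0.0000e+00,
       -0.0000e+00]), 'eef_pos': array([246.926, 491.181, 217.192]), 'tool_rot': array([-7.250e-01, -3.056e+00,  2.000e-03]), 'ft_force': array([ 0.287,  0.345, -0.55 ]), 'moment': array([-0.002, -0.021,  0.056]), 'grasp_force': np.float64(0.0), 'width': np.float64(85.52)}
{'fx': np.float64(429.167), 'fy': np.float64(429.167), 'cx': np.float64(255.866), 'cy': np.float64(192.598), 'view': array([[-2.600000e-02, -1.000000e+00, -5.000000e-03,  7.060000e+00],
       [ 9.920000e-01, -2.700000e-02,  1.230000e-01, -6.276530e+02],
       [-1.230000e-01, -1.000000e-03,  9.920000e-01, -1.183715e+03],
       [ 0.000000e+00,  0.000000e+00,  0.000000e+00,  1.000000e+00]])}
{'fx': np.float64(405.069), 'fy': np.float64(405.069), 'cx': np.float64(253.724), 'cy': np.float64(188.42), 'view': array([[ 4.950000e-01,  8.690000e-01, -1.000000e-03, -3.038150e+02],
       [-7.370000e-01,  4.210000e-01,  5.290000e-01,  4.011650e+02],
       [ 4.610000e-01, -2.610000e-01,  8.480000e-01, -1.465801e+03],
       [ 0.000000e+00,  0.000000e+00,  0.000000e+00,  1.000000e+00]])}
```

View pics/top.png

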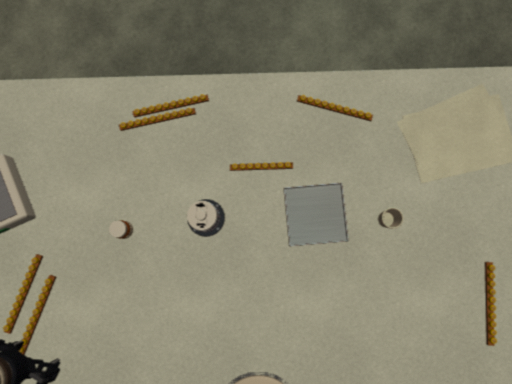

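View pics/scene.png

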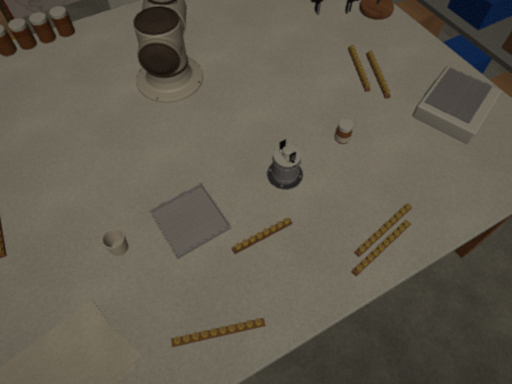

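The top view shows the canister at about (205,216), the tray at (316,214), the bar at (261,166), the jar at (120,230) and the cup at (390,217). The scene view agrees. Next I measure the cap disc, tabs and tray.

```bash
cat > h.py <<'E'
import cv2,numpy as np
from station import manip
def ray(n,uv,z,info=None):
    c=info or manip.camera_info(n);V=np.array(c["view"]);R=V[:3,:3];t=V[:3,3]
    a=(uv[0]-c["cx"])/c["fx"];b=(uv[1]-c["cy"])/c["fy"]
    if n=="wrist":
        r=np.hypot(a,b);s=np.sin(r)/max(r,1e-9);d=np.array([a*s,-b*s,-np.cos(r)])
    else: d=np.array([a,-b,-1])
    o=-R.T@t;d=R.T@d
    return o+d*(z-o[2])/d[2]
E
python3 - <<'E'
from h import *
a=cv2.imread("pics/top.png");g=a.max(2)
x0,y0=180,192
cv2.imwrite("pics/crop.png",cv2.resize(a[192:242,180:230],None,fx=11,fy=11,interpolation=cv2.INTER_NEAREST))
m=np.zeros_like(g);m[195:240,182:230]=(g[195:240,182:230]>130)
# tray
h=a.astype(int);t=((h[...,0]-h[...,2])>3).astype(np.uint8);t[:160]=0;t[260:]=0;t[:,:270]=0;t[:,365:]=0
t=cv2.morphologyEx(t,cv2.MORPH_OPEN,np.ones((5,5)))
c=max(cv2.findContours(t,0,2)[0],key=cv2.contourArea);r=cv2.minAreaRect(c);print("tray",r,ray("top",r[0],10))
for p in cv2.boxPoints(r):print(ray("top",p,18))
for uv in [(204.5,213),(261,166),(120,229),(390,217)]:print(uv,ray("top",uv,100 if uv[0]==204.5 else 40))
E
```

```text
Traceback (most recent call last):
ValueError: max() iterable argument is empty
```

View pics/crop.png

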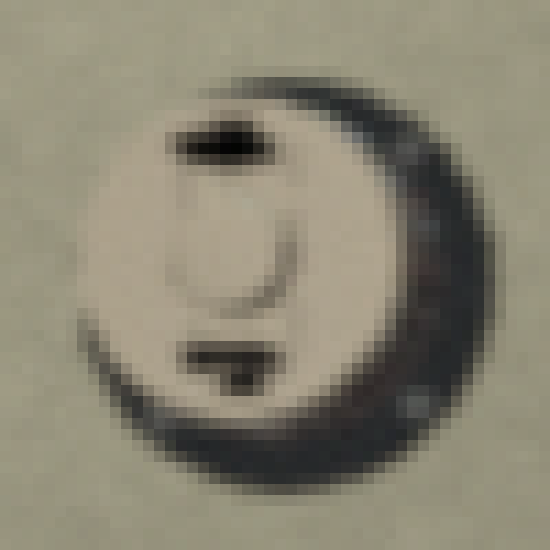

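The crop shows the white disc centred near pixel (201.8,215.6), with black tabs at about (200.2,205) and (201.1,225.2). The tab axis therefore runs roughly along world x.

Run:
```python
from h import *
from scipy.spatial.transform import Rotation as R
a=cv2.imread("pics/top.png").astype(int)
s=a[185:250,275:360];print("bg",a[300,300],"tray",a[215,316])
d=(a[...,0]-a[...,2]);t=(d>(d[300,300]+d[215,316])/2).astype(np.uint8)
t=cv2.morphologyEx(t,cv2.MORPH_OPEN,np.ones((5,5)));n,l=cv2.connectedComponents(t)
t=(l==l[215,316]).astype(np.uint8);r=cv2.minAreaRect(cv2.findContours(t,0,2)[0][0]);print("tray",r)
for p in [r[0],*cv2.boxPoints(r)]:print(np.round(ray("top",p,18),1))
print("disc",ray("top",(201.8,215.6),103));A=ray("top",(200.2,204.5),137);B=ray("top",(201.1,225.5),134);print("tabs",A,B,np.degrees(np.arctan2(*(A-B)[1::-1])))
for uv in [(261,166),(120,229),(390,217)]:print(uv,ray("top",uv,40))
print(R.from_rotvec(manip.get_obs()["tool_rot"]).as_matrix().round(3))
V=manip.camera_info("wrist")["view"];V=np.array(V);print("cam",-V[:3,:3].T@V[:3,3],V[2,:3])
```

```text
bg [131 155 158] tray [117 125 123]
tray ((315.5204772949219, 213.7254180908203), (58.75769805908203, 59.029300689697266), 84.80557250976562)
[ 564.3 -179.7   18. ]
[644.  -90.1  18. ]
[ 655.  -261.2   18. ]
[ 485.9 -267.8   18. ]
[475.2 -99.5  18. ]
disc [561.43078127 136.78912343 103.        ]
tabs [588.0556163  136.26583687 137.        ] [533.42083146 134.89301945 134.        ] 1.4393778007638711
(261, 166) [703.89280136 -26.43009903  40.        ]
(120, 229) [534.38724607 376.07297952  40.        ]
(390, 217) [ 547.90470836 -386.18732017   40.        ]
[[-0.893  0.449 -0.001]
 [ 0.449  0.893 -0.001]
 [ 0.    -0.001 -1.   ]]
cam [178.27482424 524.06358717 372.83999151] [-0.26413578  0.13347053  0.95520569]
```

```bash
python3 -m pendant '{"twist":[[0,0,-0.136],[0,0,-0.136],[0,0,-0.136],[0,0,-0.136],[0,0,-0.136],[0,0,-0.136],[0,0,-0.136],[0,0,-0.136]],"slide":[[39,-44,6],[39,-44,6],[39,-44,6],[39,-44,6],[39,-44,6],[39,-44,6],[39,-44,6],[39,-44,6]],"grip":[85,85,85,85,85,85,85,85]}' 40; python3 -m pendant '{"twist":[[0,0,0],[0,0,0]],"slide":[[0,0,0],[0,0,0]],"grip":[85,85]}'
python3 - <<'E'
from h import *
o=manip.get_obs();i=manip.camera_info("wrist");a=manip.camera("wrist");cv2.imwrite("pics/w1.png",a[...,::-1])
print(o["qpos"].round(3),o["clock"])
np.save("w1.npy",i,allow_pickle=True);print({k:np.round(v,3) for k,v in i.items()})
E
```

```text
clock: 0.9
eef_pos: [511.9, 191.8, 258.5]
tool_rot: [-2.209, -2.234, 0.0]
ft_force: [-0.2, 0.9, -1.0]
width: 85.0
grasp_force: 0.0
clock: 1.1
eef_pos: [511.5, 192.6, 257.9]
tool_rot: [-2.204, -2.238, 0.001]
ft_force: [0.5, 1.5, -0.2]
width: 85.1
grasp_force: 0.0
[0.36  0.099 0.268 1.74  0.    1.916] 1.1
{'fx': np.float64(297.319), 'fy': np.float64(297.319), 'cx': np.float64(252.664), 'cy': np.float64(193.242), 'view': array([[ 1.00000e+00,  1.40000e-02, -2.00000e-03, -5.12574e+02],
       [-1.40000e-02,  9.55000e-01, -2.96000e-01, -1.25586e+02],
       [-3.00000e-03,  2.96000e-01,  9.55000e-01, -4.72609e+02],
       [ 0.00000e+00,  0.00000e+00,  0.00000e+00,  1.00000e+00]])}
```

View pics/w1.png

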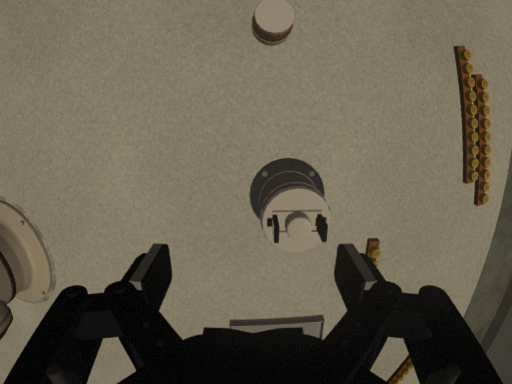

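The wrist view shows the cap disc near (296,218), the tabs at about (276,228) and (321,226), and the hub at (298,224). Now I measure it more precisely.

```bash
cat > meas.py <<'E'
import sys
from h import *
i=np.load(sys.argv[2],allow_pickle=True).item();a=cv2.imread(sys.argv[1]);g=a.max(2)
# disc: bright low-saturation blob
h=cv2.cvtColor(a,cv2.COLOR_BGR2HSV)
x0,x1,y0,y1=map(int,sys.argv[3:7])
w=g[y0:y1,x0:x1]
th,_=cv2.threshold(w,0,255,cv2.THRESH_OTSU)
print("otsu",th)
cv2.imwrite(sys.argv[7],cv2.resize(a[y0:y1,x0:x1],None,fx=6,fy=6,interpolation=cv2.INTER_CUBIC))
k=(w<30).astype(np.uint8);n,l,s,c=cv2.connectedComponentsWithStats(k)
for j in range(1,n):
    if s[j,4]>8:print("dark",s[j],c[j]+[x0,y0],ray("wrist",c[j]+[x0,y0],125,i).round(1))
E
python3 meas.py pics/w1.png w1.npy 245 345 150 260 pics/w1c.png
```

```text
otsu 92.0
dark [ 72  65  10  26 127] [321.1496063  226.59055118] [584.5 141.2 125. ]
dark [29 66  4 26 64] [275.625   227.28125] [535.2 140.3 125. ]
dark [23 70  3  5 13] [269.         221.92307692] [527.9 146.4 125. ]
dark [ 92  95   8  15 100] [340.95 252.46] [611.4 108.9 125. ]
```

View pics/w1c.png

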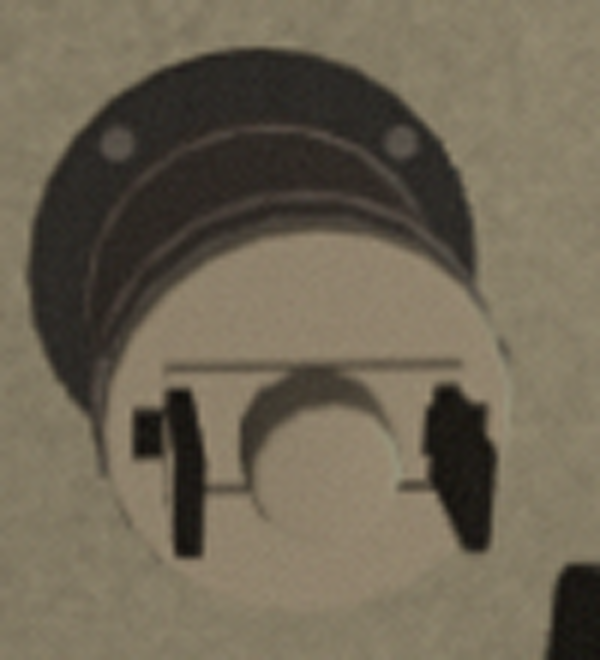

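The crop shows the hub top centred at (299.2,228.3), the disc centre at (295.8,220), and a line on the disc running from (272.5,211.5) to (321.7,210.3). I'll use these for position and yaw.

Run:
```python
from h import *
from scipy.spatial.transform import Rotation as R
i=np.load("w1.npy",allow_pickle=True).item()
f=lambda u,v,z:ray("wrist",(245+u/6,150+v/6),z,i).round(1)
print("hub",f(323,470,125),"disc",f(305.5,421,103))
for n,a,b in [("slot up",(165,369),(460,362)),("slot low",(205,488),(428,486)),("foot",(250,282),(250,282))]:
    z=103 if n!="foot" else 8
    A,B=f(*a,z),f(*b,z);print(n,A,B,np.degrees(np.arctan2(*(B-A)[1::-1])).round(1))
print("tabtops near edge",f(188,555,137),f(478,548,137),"far", f(180,392,137),f(447,388,137))
print(R.from_rotvec(manip.get_obs()["tool_rot"]).as_matrix().round(3)[:,1])
```

```text
hub [560.2 139.2 125. ] disc [559.9 139.6 103. ]
slot up [532.8 149.8 103. ] [588.9 151.7 103. ] 1.9
slot low [541.4 125.6 103. ] [585. 126. 103.] 0.5
foot [559.7 136.5   8. ] [559.7 136.5   8. ] 0.0
tabtops near edge [535.6 128.2 137. ] [587.1 129.4 137. ] far [532.9 158.6 137. ] [578.4 159.6 137. ]
[ 1.     0.017 -0.001]
```

```bash
python3 -m pendant '{"twist":[[0,0,0],[0,0,0],[0,0,0],[0,0,0]],"slide":[[25,-27,-10],[24,-27,-10],[0,0,0],[0,0,0]],"grip":[85,85,85,85]}'
python3 - <<'E'
from h import *
i=manip.camera_info("wrist");a=manip.camera("wrist")[...,::-1];cv2.imwrite("pics/w2.png",a)
np.save("w2.npy",i,allow_pickle=True)
p=np.array(manip.get_obs()["eef_pos"]);V=np.array(i["view"])
cv2.imwrite("pics/w2c.png",cv2.resize(a[210:360,170:345],None,fx=4,fy=4,interpolation=cv2.INTER_CUBIC))
E
```

```text
clock: 1.55
eef_pos: [559.3, 140.4, 238.0]
tool_rot: [-2.201, -2.241, 0.001]
ft_force: [-0.8, 0.4, 0.9]
width: 85.0
grasp_force: 0.0
```

View pics/w2c.png

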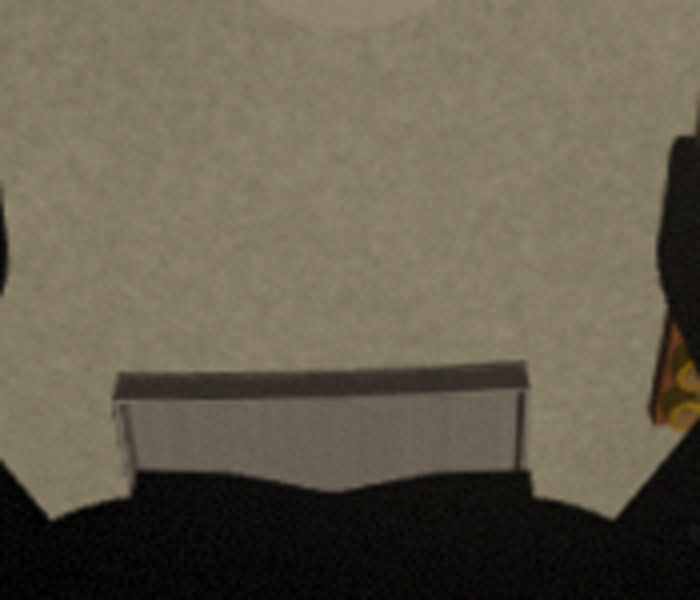

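The crop missed the cap: only the disc's lower edge is visible, near (255,217). I'll recrop higher.

```bash
python3 meas.py pics/w2.png w2.npy 195 315 115 225 pics/w2d.png
```

```text
otsu 93.0
dark [ 28  59  10  26 135] [228.45185185 184.64444444] [535.2 139.8 125. ]
dark [84 58 10 24 79] [282.11392405 183.81012658] [585.6 141.5 125. ]
```

View pics/w2d.png

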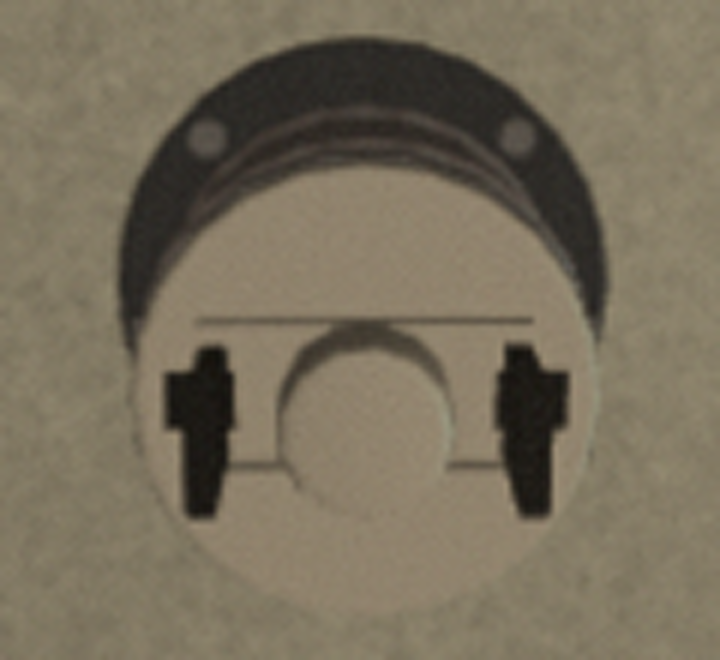

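The recrop shows the hub top at (256,187.2) and the disc centre at (256.2,179.8). The disc lines are level with the image, so yaw already matches the tool.

Run:
```python
from h import *
i=np.load("w2.npy",allow_pickle=True).item()
f=lambda u,v,z:ray("wrist",(195+u/6,115+v/6),z,i).round(1)
print("hub",f(366,433,125),"disc",f(367,389,103),"footplate",f(363,275,8))
A,B=f(195,321,103),f(535,321,103);print(A,B,np.degrees(np.arctan2(*(B-A)[1::-1])))
o=manip.get_obs();print(o["eef_pos"],o["ft_force"],o["moment"])
```

```text
hub [561.1 137.7 125. ] disc [561.5 139.1 103. ] footplate [561.5 140.3   8. ]
[532.5 150.4 103. ] [589.4 151.5 103. ] 1.1075133160560826
[559.20769555 140.81434104 238.6470858 ] [0.60031389 0.19854134 0.7430717 ] [0.00871958 0.02218404 0.0184087 ]
```

```bash
python3 -m pendant '{"twist":[[0,0,0],[0,0,0],[0,0,0],[0,0,0],[0,0,0],[0,0,0]],"slide":[[1.5,-2,-25],[0,0,-35],[0,0,-30],[0,0,-15],[0,0,-9],[0,0,0]],"grip":[85,85,85,85,85,85]}' 25
python3 -m pendant '{"twist":[[0,0,0],[0,0,0],[0,0,0],[0,0,0],[0,0,0],[0,0,0]],"slide":[[0,0,0],[0,0,0],[0,0,0],[0,0,0],[0,0,0],[0,0,0]],"grip":[64,61,60,60,60,60]}'
python3 - <<'E'
from h import *
o=manip.get_obs();print(o["moment"])
cv2.imwrite("pics/w3.png",manip.camera("wrist")[100:340,110:400,::-1].repeat(2,0).repeat(2,1))
E
```

```text
clock: 2.2
eef_pos: [561.1, 138.2, 124.5]
tool_rot: [-2.201, -2.241, 0.0]
ft_force: [0.1, -0.3, -0.1]
width: 84.7
grasp_force: 0.0
clock: 2.8
eef_pos: [561.5, 137.6, 124.6]
tool_rot: [2.203, 2.24, 0.0]
ft_force: [0.2, -0.4, 0.1]
width: 60.0
grasp_force: 0.0
[-0.02129826  0.02330209 -0.00384917]
```

View pics/w3.png

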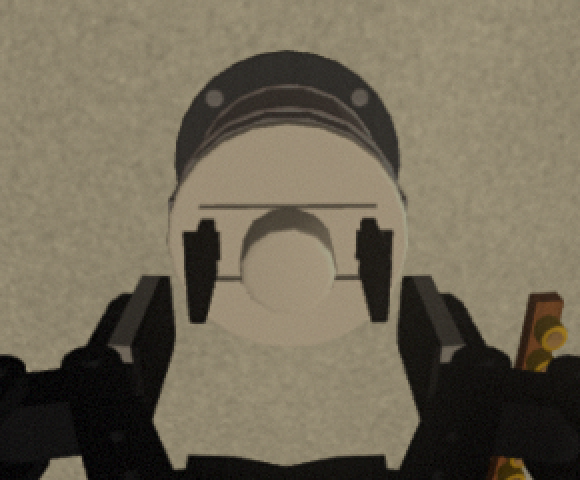

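The picture shows the cap between the fingers, with the tabs at crop rows 225-322. The fingers appear lower, at rows 275 and below, so I check where the pads should project.

Run:
```python
from h import *
i=manip.camera_info("wrist");V=np.array(i["view"])
def pr(p):
    q=V[:3,:3]@p+V[:3,3];d=np.array([q[0],-q[1],-q[2]]);th=np.arctan2(np.hypot(d[0],d[1]),d[2]);r=i["fx"]*th/np.hypot(d[0],d[1])
    return ((np.array([i["cx"],i["cy"]])+r*d[:2]-[110,100])*2).round()
p=manip.get_obs()["eef_pos"];print(p)
for y in(-11,11):
  for z in(107.5,114,126,140,160):print("pad",y,z,pr(np.array([p[0]+30,p[1]+y,z])))
for y in(-10,10):
  for z in(104,137):print("tab",y,z,pr(np.array([561+28,138.5+y,z])))
print(np.linalg.inv(V)[:3,3])
# where is observed finger tip +y corner (401,277) for plane x=p0+30 -> solve z given y=+11
for z in (107,115,120,126,135,145,160):print(z,ray("wrist",(110+401/2,100+277/2),z,i).round(1),ray("wrist",(110+398/2,100+345/2),z,i).round(1))
```

```text
[561.50475057 137.56930878 124.50934044]
pad -11 107.5 [381. 282.]
pad -11 114 [383. 291.]
pad -11 126 [389. 309.]
pad -11 140 [397. 333.]
pad -11 160 [410. 375.]
pad 11 107.5 [386. 219.]
pad 11 114 [389. 226.]
pad 11 126 [396. 241.]
pad 11 140 [405. 262.]
pad 11 160 [421. 297.]
tab -10 104 [372. 272.]
tab -10 137 [387. 322.]
tab 10 104 [376. 215.]
tab 10 137 [394. 257.]
[559.21579332 212.01020679 280.10512374]
107 [598.3 128.1 107. ] [599.9 101.7 107. ]
115 [596.5 132.  115. ] [598.  106.8 115. ]
120 [595.4 134.4 120. ] [596.8 110.  120. ]
126 [594.  137.3 126. ] [595.4 113.8 126. ]
135 [592.  141.7 135. ] [593.3 119.6 135. ]
145 [589.7 146.5 145. ] [590.9 125.9 145. ]
160 [586.3 153.8 160. ] [587.4 135.5 160. ]
```

```bash
python3 -m pendant '{"twist":[[0,0,0],[0,0,0],[0,0,0],[0,0,0],[0,0,0]],"slide":[[0,0,0],[0,0,0],[0,0,0],[0,0,0],[0,0,0]],"grip":[56,54,52,52,52]}' 20
python3 - <<'E'
from h import *
o=manip.get_obs();print(o["moment"],o["ft_force"],o["grasp_force"],o["width"])
a=manip.camera("scene")[115:205,230:340,::-1];cv2.imwrite("pics/s2.png",cv2.resize(a,None,fx=6,fy=6,interpolation=cv2.INTER_CUBIC))
E
```

```text
clock: 3.35
eef_pos: [561.5, 137.6, 124.5]
tool_rot: [2.202, 2.24, -0.0]
ft_force: [-0.3, 0.3, 0.3]
width: 51.6
grasp_force: 0.0
[-0.02461898 -0.00261912 -0.01318403] [-0.26885048  0.26421275  0.25668583] 0.0 51.6446021728266
```

View pics/s2.png

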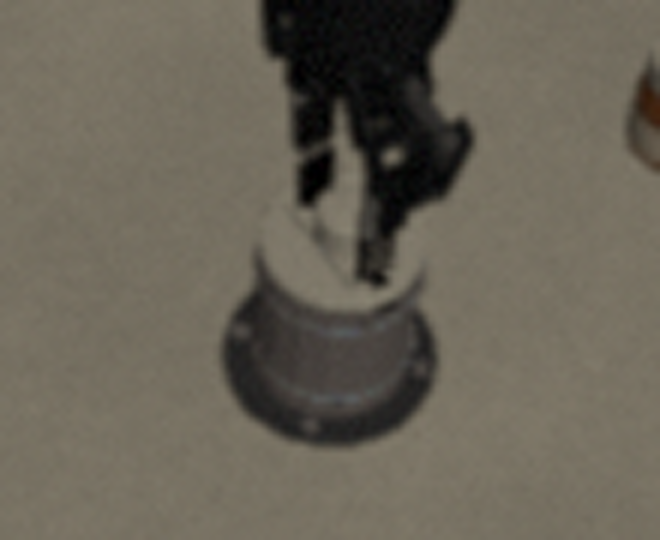

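The scene crop shows the cap and the finger tips ending near crop (310,205) and (375,280). Grip force is zero at 52 mm, so I check the tip height numerically.

Run:
```python
from h import *
i=manip.camera_info("scene");V=np.array(i["view"])
def pr(p):
    q=V[:3,:3]@np.array(p,float)+V[:3,3];return ((i["cx"]+i["fx"]*q[0]/-q[2]-230)*6).round(),((i["cy"]-i["fy"]*q[1]/-q[2]-115)*6).round()
for s,n in((-26,"-x"),(26,"+x")):
  for y in(-11,11):
    for z in(104,108,137,145):print(n,y,z,pr([561.5+s,138+y,z]))
i=manip.camera_info("wrist");V=np.array(i["view"]);a=manip.camera("wrist");
cv2.imwrite("pics/w4.png",a[100:340,110:400,::-1].repeat(2,0).repeat(2,1));np.save("w4.npy",i,allow_pickle=True)
g=a.max(2)[100:340,110:400]
for r in range(105,180,6):print(r*2,"".join("#" if v<32 else "+" if v<60 else "." for v in g[r,40:220:2]))
```

```text
-x -11 104 (np.float64(292.0), np.float64(200.0))
-x -11 108 (np.float64(292.0), np.float64(195.0))
-x -11 137 (np.float64(295.0), np.float64(157.0))
-x -11 145 (np.float64(296.0), np.float64(146.0))
-x 11 104 (np.float64(330.0), np.float64(182.0))
-x 11 108 (np.float64(331.0), np.float64(177.0))
-x 11 137 (np.float64(335.0), np.float64(139.0))
-x 11 145 (np.float64(336.0), np.float64(128.0))
+x -11 104 (np.float64(350.0), np.float64(277.0))
+x -11 108 (np.float64(350.0), np.float64(272.0))
+x -11 137 (np.float64(355.0), np.float64(235.0))
+x -11 145 (np.float64(356.0), np.float64(224.0))
+x 11 104 (np.float64(389.0), np.float64(258.0))
+x 11 108 (np.float64(390.0), np.float64(253.0))
+x 11 137 (np.float64(395.0), np.float64(216.0))
+x 11 145 (np.float64(397.0), np.float64(205.0))
210 ..........................................................................................
222 ..............................+###.....................................#+#................
234 ..........................#########...................................+##+#+++............
246 ...................
[... 226 characters left out ...]
...............++####++............
282 ...................+++++##########.....................................#+++#####++++......
294 ..............###++++++##########.......................................#########++++++##+
306 ...........#####+++++###########+.......................................+#+#######++++++##
318 ..........#####+++++############.........................................##########+++++++
330 ........#####++++++#########................................................########++++++
342 ......+#####+.....#########+................................................#########+....
354 .+##############..+########..................................................########...##
```

Both views and the zero grip force agree: the tips are at about z=138, above the tab tops. The real tips sit about 30 mm higher than the nominal TCP implies. I reopen slightly and descend in small steps, watching the force.

```bash
python3 -m pendant '{"twist":[[0,0,0],[0,0,0],[0,0,0],[0,0,0]],"slide":[[0,0,0],[0,0,0],[0,0,0],[0,0,0]],"grip":[66,66,66,66]}' 20
python3 -m pendant '{"twist":[[0,0,0],[0,0,0],[0,0,0],[0,0,0],[0,0,0],[0,0,0]],"slide":[[0,0,-3],[0,0,-3],[0,0,-3],[0,0,-2],[0,0,-2],[0,0,0]],"grip":[66,66,66,66,66,66]}'
python3 - <<'E'
from h import *
a=manip.camera("wrist")
g=a.max(2)[100:340,110:400]
for r in range(105,180,6):print(r*2,"".join("#" if v<32 else "+" if v<60 else "." for v in g[r,40:220:2]))
E
```

```text
clock: 3.85
eef_pos: [561.5, 137.6, 124.5]
tool_rot: [-2.202, -2.24, 0.0]
ft_force: [-0.0, -0.1, -0.2]
width: 66.2
grasp_force: 0.0
clock: 4.45
eef_pos: [561.3, 137.6, 111.1]
tool_rot: [-2.202, -2.24, 0.001]
ft_force: [0.6, 0.5, -0.1]
width: 65.6
grasp_force: 0.0
210 .....................+....................................................................
222 ..........................................................................................
234 .........................................................................++...............
246 ............................#####.......................................+++++.............
258 .........................#########.....................................###+###+#..........
270 .........................#########.....................................#+####+##..........
282 ............+++++##+.....########.......................................#+#+####....###+++
294 ...........++++#####.....########+.....................................+####+###....####++
306 ....#####+++++######.....#######+........................................######+...+#####+
318 ..+####++++++#######+....+######.........................................+##+#++...#######
330 .####++++++##########.....#####...........................................###++....#######
342 ####++++++###########.....####.............................................####....#######
354 #####+...###########...............................................................+######
```

```bash
python3 -m pendant '{"twist":[[0,0,0],[0,0,0],[0,0,0],[0,0,0],[0,0,0],[0,0,0]],"slide":[[0,0,-2],[0,0,-2],[0,0,-2],[0,0,-2],[0,0,0],[0,0,0]],"grip":[66,66,66,62,58,55]}'
python3 -m pendant '{"twist":[[0,0,0],[0,0,0],[0,0,0],[0,0,0],[0,0,0]],"slide":[[0,0,0],[0,0,0],[0,0,0],[0,0,0],[0,0,0]],"grip":[54,53,52,52,52]}'
python3 - <<'E'
from h import *
print(manip.get_obs()["moment"]);a=manip.camera("wrist")
g=a.max(2)[100:340,110:400]
for r in range(105,180,6):print(r*2,"".join("#" if v<32 else "+" if v<60 else "." for v in g[r,40:220:2]))
E
```

```text
clock: 5.1
eef_pos: [561.5, 137.6, 103.5]
tool_rot: [2.202, 2.24, 0.0]
ft_force: [0.3, 0.4, -1.1]
width: 55.0
grasp_force: 4.1
clock: 5.6
eef_pos: [561.7, 137.7, 104.0]
tool_rot: [2.202, 2.24, 0.001]
ft_force: [-0.6, -0.3, 5.5]
width: 51.9
grasp_force: 5.6
[-0.12907699  0.0831123  -0.02297339]
210 ..........................................................................................
222 ..........................................................................................
234 ..........................................................................................
246 .............................###+......................................###+...............
258 ........................#########+....................................++####+++...........
270 ........................+#########...................................++#+###+#+...........
282 ...................+++++##########...................................++#+#######++++......
294 ..............###++++++##########.....................................+######+###+++++###+
306 ...........#####+++++############+....................................+##+#+#+####++++++##
318 ..........#####+++++############+......................................+###########++++++#
330 ........#####++++++#############........................................############++++++
342 ......+#####+.....#############..........................................###+########+....
354 .+##############..+###########...........................................+###+#######...##
```

Contact: 5.6 N at 52 mm matches the tab springs. Now I squeeze fully, rising slightly to offset the pads' forward swing.

```bash
python3 -m pendant '{"twist":[[0,0,0],[0,0,0],[0,0,0],[0,0,0],[0,0,0],[0,0,0]],"slide":[[0,0,0.5],[0,0,0.5],[0,0,0.5],[0,0,0],[0,0,0],[0,0,0]],"grip":[50,48,46,44,44,44]}' 25
python3 - <<'E'
from h import *
o=manip.get_obs();print(o["moment"],o["ft_force"])
E
```

```text
clock: 6.25
eef_pos: [561.6, 137.7, 105.3]
tool_rot: [2.202, 2.24, 0.001]
ft_force: [-0.5, -0.2, 5.3]
width: 44.6
grasp_force: 11.4
[-0.06228089  0.11724847  0.05363206] [-0.54330242 -0.23527829  5.2611609 ]
```

```bash
python3 -m pendant '{"twist":[[0,0,0],[0,0,0],[0,0,0.03],[0,0,0.03],[0,0,0.03],[0,0,0]],"slide":[[0,0,0.5],[0,0,0.5],[0,0,0],[0,0,0],[0,0,0],[0,0,0]],"grip":[40,40,40,40,40,40]}' 25
cat > s.py <<'E'
from station import manip
from scipy.spatial.transform import Rotation as R
import numpy as np
o=manip.get_obs();y=R.from_rotvec(o["tool_rot"]).as_matrix()[:,1];print("M",o["moment"].round(3),"F",o["ft_force"].round(1),"yaw",round(np.degrees(np.arctan2(y[1],y[0])),2),"q6",o["qpos"][5].round(2))
E
python3 s.py
```

```text
clock: 6.85
eef_pos: [561.6, 137.7, 106.2]
tool_rot: [2.096, 2.34, 0.001]
ft_force: [0.8, -0.6, 6.2]
width: 41.3
grasp_force: 26.0
M [-0.006 -0.041 -0.067] F [ 0.8 -0.6  6.2] yaw 6.28 q6 1.7
```

```bash
python3 -m pendant '{"twist":[[0,0,0.05],[0,0,0.05],[0,0,0.05],[0,0,0.05],[0,0,0]],"slide":[[0,0,0],[0,0,0],[0,0,0],[0,0,0],[0,0,0]],"grip":[40,40,40,40,40]}'
python3 s.py
python3 - <<'E'
from h import *
a=manip.camera("wrist");cv2.imwrite("pics/w5.png",a[100:340,110:400,::-1].repeat(2,0).repeat(2,1))
E
```

```text
clock: 7.35
eef_pos: [561.7, 137.7, 106.2]
tool_rot: [1.851, 2.538, 0.001]
ft_force: [0.0, -0.5, 5.3]
width: 41.6
grasp_force: 26.0
M [ 0.074 -0.041  0.003] F [ 0.  -0.5  5.3] yaw 17.78 q6 1.5
```

View pics/w5.png

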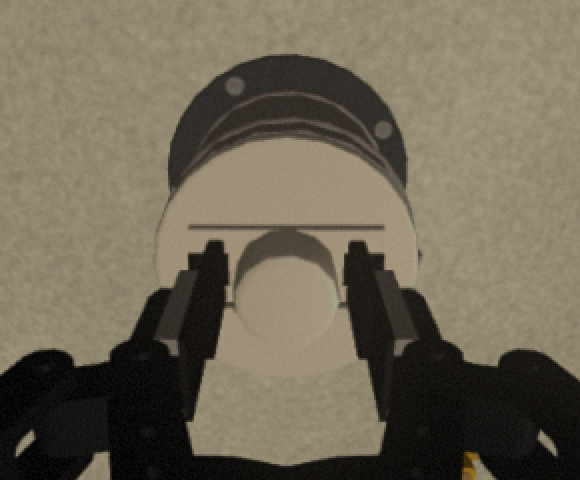

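The wrist view confirms it: the cap stays aligned with the fingers while the foot-plate rivets have rotated to (235,86) and (383,130). The cap is turning with its tabs squeezed. I continue in small steps, each gated on the measured moment.

```bash
cat > chk.py <<'E'
from station import manip
from scipy.spatial.transform import Rotation as R
import numpy as np,sys
o=manip.get_obs();y=R.from_rotvec(o["tool_rot"]).as_matrix()[:,1];m=o["moment"];f=o["ft_force"]
print("  M",m.round(3),"F",f.round(1),"yaw",round(np.degrees(np.arctan2(y[1],y[0])),2),"w",round(o["width"],1))
sys.exit(abs(m[2])>0.22 or np.linalg.norm(f)>14)
E
P="python3 -m pendant"
$P '{"twist":[[0,0,0.05],[0,0,0.05],[0,0,0.05],[0,0,0.05],[0,0,0]],"slide":[[0,0,0],[0,0,0],[0,0,0],[0,0,0],[0,0,0]],"grip":[40,40,40,40,40]}' 20 >/dev/null; python3 chk.py && 
$P '{"twist":[[0,0,0.02],[0,0,0.02],[0,0,0]],"slide":[[0,0,0],[0,0,0],[0,0,0]],"grip":[40,40,40]}' >/dev/null; python3 chk.py && 
$P '{"twist":[[0,0,0.02],[0,0,0]],"slide":[[0,0,0],[0,0,0]],"grip":[40,40]}' >/dev/null && python3 chk.py && 
$P '{"twist":[[0,0,0.02],[0,0,0]],"slide":[[0,0,0],[0,0,0]],"grip":[40,40]}' >/dev/null && python3 chk.py && 
$P '{"twist":[[0,0,0.02],[0,0,0]],"slide":[[0,0,0],[0,0,0]],"grip":[40,40]}' >/dev/null && python3 chk.py && 
$P '{"twist":[[0,0,0.02],[0,0,0]],"slide":[[0,0,0],[0,0,0]],"grip":[40,40]}' >/dev/null && python3 chk.py && 
$P '{"twist":[[0,0,0.02],[0,0,0]],"slide":[[0,0,0],[0,0,0]],"grip":[40,40]}' >/dev/null && python3 chk.py && 
$P '{"twist":[[0,0,0.02],[0,0,0]],"slide":[[0,0,0],[0,0,0]],"grip":[40,40]}' >/dev/null && python3 chk.py
```

```text
M [ 0.036  0.003 -0.068] F [ 0.2 -0.1  5.3] yaw 29.24 w 41.9
  M [ 0.036  0.003 -0.068] F [ 0.2 -0.1  5.3] yaw 29.24 w 41.9False
False
```

```bash
sed -i 's/sys.exit(\(.*\))$/sys.exit(int(\1))/' chk.py
P="python3 -m pendant"; python3 chk.py && 
$P '{"twist":[[0,0,0.02],[0,0,0.02],[0,0,0]],"slide":[[0,0,0],[0,0,0],[0,0,0]],"grip":[40,40,40]}' >/dev/null && python3 chk.py && 
$P '{"twist":[[0,0,0.02],[0,0,0]],"slide":[[0,0,0],[0,0,0]],"grip":[40,40]}' >/dev/null && python3 chk.py && 
$P '{"twist":[[0,0,0.02],[0,0,0]],"slide":[[0,0,0],[0,0,0]],"grip":[40,40]}' >/dev/null && python3 chk.py && 
$P '{"twist":[[0,0,0.02],[0,0,0]],"slide":[[0,0,0],[0,0,0]],"grip":[40,40]}' >/dev/null && python3 chk.py && 
$P '{"twist":[[0,0,0.02],[0,0,0]],"slide":[[0,0,0],[0,0,0]],"grip":[40,40]}' >/dev/null && python3 chk.py && 
$P '{"twist":[[0,0,0.02],[0,0,0]],"slide":[[0,0,0],[0,0,0]],"grip":[40,40]}' >/dev/null && python3 chk.py && 
$P '{"twist":[[0,0,0.02],[0,0,0]],"slide":[[0,0,0],[0,0,0]],"grip":[40,40]}' >/dev/null && python3 chk.py && 
$P '{"twist":[[0,0,0.02],[0,0,0]],"slide":[[0,0,0],[0,0,0]],"grip":[40,40]}' >/dev/null && python3 chk.py && 
$P '{"twist":[[0,0,0.02],[0,0,0]],"slide":[[0,0,0],[0,0,0]],"grip":[40,40]}' >/dev/null && python3 chk.py
```

```text
M [ 0.036  0.003 -0.068] F [ 0.2 -0.1  5.3] yaw 29.24 w 41.9
  M [ 0.047 -0.023 -0.116] F [1.3 0.2 4.7] yaw 31.47 w 41.8
  M [ 0.022 -0.027 -0.099] F [-0.5  0.8  4.9] yaw 32.61 w 41.2
  M [ 0.01  -0.09  -0.125] F [-0.8  0.5  5.6] yaw 33.76 w 41.6
  M [ 0.058 -0.022 -0.128] F [ 0.4 -1.1  5. ] yaw 34.9 w 41.6
  M [ 0.06  -0.012 -0.132] F [-0.6  0.2  5.3] yaw 36.05 w 41.6
  M [ 0.068 -0.069 -0.123] F [-0.1  0.3  4.2] yaw 37.19 w 41.9
  M [ 0.013 -0.055 -0.086] F [0.2 0.3 4.6] yaw 38.34 w 41.3
  M [ 0.041 -0.013 -0.098] F [ 0.6 -0.6  5.4] yaw 39.49 w 41.3
  M [ 0.063 -0.009 -0.111] F [-0.1  1.2  5.3] yaw 40.63 w 41.4
```

```bash
P="python3 -m pendant"; python3 chk.py && 
$P '{"twist":[[0,0,0.02],[0,0,0]],"slide":[[0,0,0],[0,0,0]],"grip":[40,40]}' >/dev/null && python3 chk.py && 
$P '{"twist":[[0,0,0.02],[0,0,0]],"slide":[[0,0,0],[0,0,0]],"grip":[40,40]}' >/dev/null && python3 chk.py && 
$P '{"twist":[[0,0,0.02],[0,0,0]],"slide":[[0,0,0],[0,0,0]],"grip":[40,40]}' >/dev/null && python3 chk.py && 
$P '{"twist":[[0,0,0.02],[0,0,0]],"slide":[[0,0,0],[0,0,0]],"grip":[40,40]}' >/dev/null && python3 chk.py && 
$P '{"twist":[[0,0,0.02],[0,0,0]],"slide":[[0,0,0],[0,0,0]],"grip":[40,40]}' >/dev/null && python3 chk.py && 
$P '{"twist":[[0,0,0.02],[0,0,0]],"slide":[[0,0,0],[0,0,0]],"grip":[40,40]}' >/dev/null && python3 chk.py && 
$P '{"twist":[[0,0,0.02],[0,0,0]],"slide":[[0,0,0],[0,0,0]],"grip":[40,40]}' >/dev/null && python3 chk.py && 
$P '{"twist":[[0,0,0.02],[0,0,0]],"slide":[[0,0,0],[0,0,0]],"grip":[40,40]}' >/dev/null && python3 chk.py && 
$P '{"twist":[[0,0,0.02],[0,0,0]],"slide":[[0,0,0],[0,0,0]],"grip":[40,40]}' >/dev/null && python3 chk.py && 
$P '{"twist":[[0,0,0.02],[0,0,0]],"slide":[[0,0,0],[0,0,0]],"grip":[40,40]}' >/dev/null && python3 chk.py && 
$P '{"twist":[[0,0,0.02],[0,0,0]],"slide":[[0,0,0],[0,0,0]],"grip":[40,40]}' >/dev/null && python3 chk.py && 
$P '{"twist":[[0,0,0.02],[0,0,0]],"slide":[[0,0,0],[0,0,0]],"grip":[40,40]}' >/dev/null && python3 chk.py && 
$P '{"twist":[[0,0,0.02],[0,0,0]],"slide":[[0,0,0],[0,0,0]],"grip":[40,40]}' >/dev/null && python3 chk.py && 
$P '{"twist":[[0,0,0.02],[0,0,0]],"slide":[[0,0,0],[0,0,0]],"grip":[40,40]}' >/dev/null && python3 chk.py && 
$P '{"twist":[[0,0,0.02],[0,0,0]],"slide":[[0,0,0],[0,0,0]],"grip":[40,40]}' >/dev/null && python3 chk.py && 
$P '{"twist":[[0,0,0.02],[0,0,0]],"slide":[[0,0,0],[0,0,0]],"grip":[40,40]}' >/dev/null && python3 chk.py
```

```text
M [ 0.063 -0.009 -0.111] F [-0.1  1.2  5.3] yaw 40.63 w 41.4
  M [ 0.086 -0.045 -0.077] F [-0.1  0.1  4.5] yaw 41.78 w 41.4
  M [ 0.075 -0.063 -0.186] F [ 0.7 -0.   5.1] yaw 42.92 w 41.5
  M [ 0.035  0.008 -0.119] F [-0.6 -0.3  4.3] yaw 44.07 w 41.7
  M [ 0.063 -0.071 -0.142] F [ 0.1 -0.1  4.6] yaw 45.22 w 41.3
  M [ 0.04   0.015 -0.131] F [-0.1 -0.2  4.7] yaw 46.36 w 41.7
  M [ 0.016 -0.077 -0.113] F [-0.2  0.   4.3] yaw 47.51 w 41.4
  M [ 0.059 -0.039 -0.071] F [-0.4  0.4  5. ] yaw 48.65 w 41.6
  M [ 0.055 -0.068 -0.088] F [ 0.  -0.1  5.1] yaw 49.8 w 41.8
  M [ 0.066  0.007 -0.118] F [-0.2  1.   5. ] yaw 50.95 w 41.8
  M [ 0.611 -0.304 -0.223] F [0.6 3.  5. ] yaw 52.07 w 41.8
```

```bash
python3 -m pendant '{"twist":[[0,0,0.01],[0,0,0]],"slide":[[0,0,0],[0,0,0]],"grip":[40,40]}' >/dev/null ; python3 chk.py
```

```text
M [ 1.047 -0.608 -0.297] F [1.7 4.8 5.3] yaw 52.59 w 41.6
```

The stop is felt at a yaw of about 51.5°. I relieve it by about 1° and lift gently.

```bash
P="python3 -m pendant"
$P '{"twist":[[0,0,-0.01],[0,0,-0.01],[0,0,0]],"slide":[[0,0,0],[0,0,0],[0,0,0]],"grip":[40,40,40]}' >/dev/null ; python3 chk.py &&
$P '{"twist":[[0,0,0],[0,0,0]],"slide":[[0,0,1],[0,0,0]],"grip":[40,40]}' >/dev/null ; python3 chk.py &&
$P '{"twist":[[0,0,0],[0,0,0]],"slide":[[0,0,1],[0,0,0]],"grip":[40,40]}' >/dev/null ; python3 chk.py &&
$P '{"twist":[[0,0,0],[0,0,0]],"slide":[[0,0,1],[0,0,0]],"grip":[40,40]}' >/dev/null ; python3 chk.py &&
$P '{"twist":[[0,0,0],[0,0,0]],"slide":[[0,0,1],[0,0,0]],"grip":[40,40]}' ; python3 chk.py
```

```text
M [ 1.011 -0.579  0.048] F [2.2 3.7 4.6] yaw 51.41 w 41.5
  M [ 1.062 -0.898 -0.186] F [ 3.2  5.4 -0.3] yaw 51.41 w 41.7
  M [ 1.224 -1.058 -0.161] F [ 4.4  4.4 -4.2] yaw 51.41 w 41.8
  M [ 1.265 -1.111 -0.156] F [ 3.8  4.5 -4.6] yaw 51.41 w 41.8
clock: 13.1
eef_pos: [561.1, 137.9, 108.5]
tool_rot: [-1.037, -2.963, 0.001]
ft_force: [4.2, 5.5, -5.4]
width: 41.8
grasp_force: 24.1
  M [ 1.352 -1.041 -0.171] F [ 4.2  5.5 -5.4] yaw 51.41 w 41.8
```

```bash
P="python3 -m pendant"
$P '{"twist":[[0,0,0],[0,0,0]],"slide":[[0.5,0.5,0],[0,0,0]],"grip":[40,40]}' >/dev/null ; python3 chk.py &&
$P '{"twist":[[0,0,0],[0,0,0]],"slide":[[0.4,0.5,0],[0,0,0]],"grip":[40,40]}'  ; python3 chk.py
```

```text
M [ 0.862 -0.585 -0.126] F [ 2.1  3.4 -4. ] yaw 51.4 w 41.9
clock: 13.5
eef_pos: [561.9, 138.2, 109.6]
tool_rot: [-1.038, -2.964, 0.002]
ft_force: [-0.7, 0.4, -1.6]
width: 41.5
grasp_force: 24.7
  M [ 0.107 -0.026 -0.023] F [-0.7  0.4 -1.6] yaw 51.39 w 41.5
```

Lateral force is gone and Fz matches the cap's weight alone, so I lift.

```bash
P="python3 -m pendant"
$P '{"twist":[[0,0,0],[0,0,0],[0,0,0]],"slide":[[0,0,1],[0,0,1],[0,0,0]],"grip":[40,40,40]}' >/dev/null ; python3 chk.py &&
$P '{"twist":[[0,0,0],[0,0,0],[0,0,0]],"slide":[[0,0,2],[0,0,2],[0,0,0]],"grip":[40,40,40]}' >/dev/null ; python3 chk.py &&
$P '{"twist":[[0,0,0],[0,0,0],[0,0,0]],"slide":[[0,0,3],[0,0,3],[0,0,0]],"grip":[40,40,40]}' >/dev/null ; python3 chk.py &&
$P '{"twist":[[0,0,0],[0,0,0],[0,0,0]],"slide":[[0,0,4],[0,0,4],[0,0,0]],"grip":[40,40,40]}' >/dev/null ; python3 chk.py &&
$P '{"twist":[[0,0,0],[0,0,0],[0,0,0]],"slide":[[0,0,6],[0,0,6],[0,0,0]],"grip":[40,40,40]}' >/dev/null ; python3 chk.py &&
$P '{"twist":[[0,0,0],[0,0,0],[0,0,0]],"slide":[[0,0,10],[0,0,10],[0,0,0]],"grip":[40,40,40]}' ; python3 chk.py
```

```text
M [-0.001 -0.018 -0.024] F [ 0.4  0.1 -1.5] yaw 51.39 w 41.5
  M [-0.031 -0.008  0.083] F [-0.4  0.6 -2.1] yaw 51.39 w 41.4
  M [-0.035  0.019  0.007] F [ 0.1  0.3 -1. ] yaw 51.4 w 41.3
  M [-0.022 -0.025  0.01 ] F [-0.3  0.1 -1.3] yaw 51.4 w 41.4
  M [-0.046 -0.035 -0.025] F [-0.3 -0.2 -2.2] yaw 51.4 w 41.5
clock: 15.3
eef_pos: [563.1, 138.8, 164.1]
tool_rot: [1.038, 2.963, 0.002]
ft_force: [-0.9, 0.4, -1.9]
width: 41.6
grasp_force: 24.7
  M [-0.021 -0.045  0.033] F [-0.9  0.4 -1.9] yaw 51.39 w 41.6
```

Lifted clear. Next is the move to above the tray at about (564,-180).

```bash
P="python3 -m pendant"
$P '{"twist":[[0,0,0],[0,0,0],[0,0,0],[0,0,0],[0,0,0],[0,0,0],[0,0,0],[0,0,0]],"slide":[[0,0,15],[0,-15,10],[0,-30,0],[0,-40,0],[0,-40,0],[0,-40,0],[0,-40,0],[0,-40,0]],"grip":[40,40,40,40,40,40,40,40]}'
$P '{"twist":[[0,0,0],[0,0,0],[0,0,0],[0,0,0],[0,0,0]],"slide":[[0,-40,0],[0,-23,0],[0,-10,0],[0,0,0],[0,0,0]],"grip":[40,40,40,40,40]}'; python3 chk.py
python3 - <<'E'
from h import *
for n in("top","scene"):
    a=manip.camera(n)[...,::-1];cv2.imwrite(f"pics/{n}3.png",a)
a=cv2.imread("pics/top3.png").astype(int)
# white disc of cap near tray
g=a.max(2).astype(np.uint8);w=((a[...,2]-a[...,0]>8)&(g>135)).astype(np.uint8)[175:255,270:365]
n,l,s,c=cv2.connectedComponentsWithStats(w)
for j in range(1,n):
    if s[j,4]>40:print(s[j],c[j]+[270,175],ray("top",c[j]+[270,175],190).round(1))
b=cv2.imread("pics/top.png").astype(int);print([np.abs(a-b)[y-10:y+10,x-15:x+15].mean().round(1) for x,y in((261,166),(120,229),(390,217))])
E
```

```text
clock: 16.1
eef_pos: [561.9, -108.8, 187.4]
tool_rot: [1.039, 2.964, -0.0]
ft_force: [0.6, -0.2, -1.0]
width: 41.6
grasp_force: 24.7
clock: 16.6
eef_pos: [562.3, -179.0, 187.1]
tool_rot: [-1.038, -2.965, -0.0]
ft_force: [-0.1, 1.1, -2.0]
width: 41.2
grasp_force: 24.7
  M [-0.004  0.009  0.008] F [-0.1  1.1 -2. ] yaw 51.4 w 41.2
[   0    0   58   80 2002] [286.7997003  212.59090909] [556.9 -85.2 190. ]
[ 63   0  25  44 568] [344.61795775 195.63028169] [ 595.3 -230.5  190. ]
[89  0  6 12 66] [361.63636364 180.31818182] [ 632.6 -275.   190. ]
[ 39  26  13  24 188] [314.41489362 213.36170213] [ 553.1 -153.5  190. ]
[81 33 12 11 69] [356.57971014 212.36231884] [ 552.8 -257.9  190. ]
[ 61  46  34  34 881] [350.48127128 239.74233825] [ 485.9 -239.2  190. ]
[np.float64(6.4), np.float64(6.6), np.float64(40.1)]
```

Run:
```python
from h import *
for n,p in(("top","top3"),("scene","scene3")):
    a=cv2.imread(f"pics/{p}.png");b=cv2.imread(f"pics/{n}.png")
    x0,y0=(365,195) if n=="top" else (95,222)
    for im in(b,a):
        g=im.max(2)[y0:y0+44,x0:x0+52]
        print(n);[print("".join("#" if v<60 else "+" if v<120 else "o" if v>170 else "." for v in r[::1])) for r in g[::3]]
```

```text
top
....................................................
....................................................
....................................................
....................................................
....................................................
......................+++++++++++...................
...............+++.......+++++++++++................
.............++++...........+++++++++...............
.............++#+...........+++++++++...............
..............++++..........++++++++................
................+++++.....+++++++...................
....................................................
....................................................
....................................................
....................................................
top
++++++++.........................++++..............+
+++++++++++++++.+++.............++++..............++
+++++++++++++++++++++++++++...+++++..............+..
++++++++++++++++++++++++++++++++++..................
++++++++++++++++++++++++++++++#++...................
+++++++++++++++++++++++++++++#++
[... 1399 characters left out ...]
+++++++++..
..++.++++.++++.++.............+.+.+...++..+.++...+..
++++++.+.+.+.+++++.+.++++++.++............+....++..+
+...+....+++++++++++..++++++.+.+...++.........++....
+++++..++++++++++++++...+++++++++..+..+++.......++..
++++...+++++++++++++++.....++++++++.....+...........
.+.+.+++++##+++++++.......+++++++++..+.+...++...++..
+..++..++..+++++++.....+++++++++++++++.......+..+...
+.+......+++++++++++++++++++++++++..+....++...+....+
+........+..++++++++++++++++++++...++.+.............
..........+++...+++++++++++++.....++.............+.+
+...++..++.+++++++...++.+.++++...+.......+..+++.....
+++.....++..+++++...++.....++...........+.++........
++.+...++++++++.......++.++++++++..........+.+++++..
```

The cup is unchanged in the scene view; the top view of it is only blocked by the arm. Now I lower the cap to the tray.

```bash
P="python3 -m pendant"
$P '{"twist":[[0,0,0],[0,0,0],[0,0,0],[0,0,0],[0,0,0],[0,0,0],[0,0,0]],"slide":[[0,0,-25],[0,0,-30],[0,0,-30],[0,0,-20],[0,0,-12],[0,0,-6],[0,0,0]],"grip":[40,40,40,40,40,40,40]}'; python3 chk.py
cat > fz.py <<'E'
from station import manip
import sys
o=manip.get_obs();print(o["eef_pos"].round(1),o["ft_force"].round(1));sys.exit(int(o["ft_force"][2]>1.5))
E
D='ok'
python3 fz.py && $P '{"twist":[[0,0,0],[0,0,0]],"slide":[[0,0,-3],[0,0,0]],"grip":[40,40]}' >/dev/null && 
python3 fz.py && $P '{"twist":[[0,0,0],[0,0,0]],"slide":[[0,0,-2],[0,0,0]],"grip":[40,40]}' >/dev/null && 
python3 fz.py && $P '{"twist":[[0,0,0],[0,0,0]],"slide":[[0,0,-1],[0,0,0]],"grip":[40,40]}' >/dev/null && 
python3 fz.py && $P '{"twist":[[0,0,0],[0,0,0]],"slide":[[0,0,-1],[0,0,0]],"grip":[40,40]}' >/dev/null && 
python3 fz.py && $P '{"twist":[[0,0,0],[0,0,0]],"slide":[[0,0,-1],[0,0,0]],"grip":[40,40]}' >/dev/null && 
python3 fz.py && $P '{"twist":[[0,0,0],[0,0,0]],"slide":[[0,0,-1],[0,0,0]],"grip":[40,40]}' >/dev/null && 
python3 fz.py && $P '{"twist":[[0,0,0],[0,0,0]],"slide":[[0,0,-1],[0,0,0]],"grip":[40,40]}' >/dev/null && 
python3 fz.py && $P '{"twist":[[0,0,0],[0,0,0]],"slide":[[0,0,-1],[0,0,0]],"grip":[40,40]}' >/dev/null && 
python3 fz.py && $P '{"twist":[[0,0,0],[0,0,0]],"slide":[[0,0,-1],[0,0,0]],"grip":[40,40]}' >/dev/null && 
python3 fz.py
```

```text
clock: 17.4
eef_pos: [562.4, -178.9, 64.0]
tool_rot: [-1.037, -2.965, -0.0]
ft_force: [0.1, -0.4, -0.9]
width: 42.0
grasp_force: 24.8
  M [-0.03  -0.023 -0.001] F [ 0.1 -0.4 -0.9] yaw 51.43 w 42.0
[ 562.4 -178.9   64. ] [ 0.1 -0.4 -0.9]
[ 562.9 -179.5   61.8] [-0.3  0.6 -1.8]
[ 562.4 -179.5   59.1] [-0.4  0.6 -1.3]
[ 562.4 -179.4   57.9] [-0.2  0.2 -1.7]
[ 562.3 -179.4   56.8] [ 0.3  0.7 -1.8]
[ 562.3 -179.4   55.8] [ 0.5 -0.  -2.1]
[ 562.3 -179.4   54.8] [ 0.2  0.7 -2.3]
[ 562.3 -179.4   53.8] [-0.1  0.1 -2. ]
[ 562.3 -179.4   52.8] [ 0.6 -0.1 -2.1]
[ 562.5 -179.5   52.2] [-0.3 -1.   0.9]
```

```bash
P="python3 -m pendant"
$P '{"twist":[[0,0,0],[0,0,0],[0,0,0]],"slide":[[0,0,-0.5],[0,0,0],[0,0,0]],"grip":[40,40,40]}'
```

```text
clock: 19.5
eef_pos: [562.6, -179.5, 52.2]
tool_rot: [1.038, 2.964, -0.0]
ft_force: [-1.8, 0.4, 6.1]
width: 41.9
grasp_force: 26.0
```

Resting firmly on the tray. I release gradually, then retreat upward.

```bash
P="python3 -m pendant"
$P '{"twist":[[0,0,0],[0,0,0],[0,0,0],[0,0,0],[0,0,0],[0,0,0],[0,0,0],[0,0,0]],"slide":[[0,0,0],[0,0,0],[0,0,0],[0,0,0],[0,0,0],[0,0,0],[0,0,0],[0,0,0]],"grip":[44,47,50,53,56,59,62,66]}'
$P '{"twist":[[0,0,0],[0,0,0],[0,0,0],[0,0,0]],"slide":[[0,0,0],[0,0,0],[0,0,0],[0,0,0]],"grip":[72,80,85,85]}'; python3 chk.py
```

```text
clock: 20.3
eef_pos: [562.5, -179.4, 51.6]
tool_rot: [1.038, 2.965, 0.0]
ft_force: [-0.7, -0.5, -0.8]
width: 66.0
grasp_force: 0.0
clock: 20.7
eef_pos: [562.4, -179.4, 51.5]
tool_rot: [1.038, 2.965, 0.0]
ft_force: [-0.0, 0.2, 0.3]
width: 85.0
grasp_force: 0.0
  M [-0.088 -0.023  0.022] F [-0.   0.2  0.3] yaw 51.4 w 85.0
```

```bash
P="python3 -m pendant"
$P '{"twist":[[0,0,0],[0,0,0],[0,0,0],[0,0,0],[0,0,0],[0,0,0],[0,0,0]],"slide":[[0,0,4],[0,0,8],[0,0,15],[0,0,30],[0,0,40],[0,0,40],[0,0,30]],"grip":[85,85,85,85,85,85,85]}'
$P '{"twist":[[0,0,0],[0,0,0],[0,0,0],[0,0,0],[0,0,0],[0,0,0]],"slide":[[-40,40,0],[-40,40,0],[-40,40,0],[-40,40,0],[0,0,0],[0,0,0]],"grip":[85,85,85,85,85,85]}'
python3 - <<'E'
from h import *
a=manip.camera("top")[...,::-1];s=manip.camera("scene")[...,::-1];cv2.imwrite("pics/top4.png",a);cv2.imwrite("pics/scene4.png",s)
g=a.max(2)[180:250,280:360]
for r in g[::2]:print("".join("#" if v<45 else "+" if v<100 else "o" if v>145 else "." for v in r))
print("scene");g=s.max(2)[170:260,145:235]
for r in g[::2]:print("".join("#" if v<45 else "+" if v<90 else "o" if v>125 else "." for v in r))
b=cv2.imread("pics/top.png").astype(int);print([np.abs(a-b)[y-10:y+10,x-15:x+15].mean().round(1) for x,y in((261,166),(120,229),(390,217))])
E
```

```text
clock: 21.4
eef_pos: [562.6, -179.4, 222.9]
tool_rot: [1.037, 2.962, 0.0]
ft_force: [0.2, -0.0, 0.8]
width: 85.0
grasp_force: 0.0
clock: 22.0
eef_pos: [420.8, -37.4, 220.4]
tool_rot: [1.035, 2.963, 0.001]
ft_force: [-0.0, -0.0, -0.1]
width: 85.2
grasp_force: 0.0
oooooooooooooooooooooooooooooooooooooooooooooooooooooooooooooooooooooooooooooooo
ooooooooooooooooooooooooooooooooooooooooooooooooooooooooo....ooooooooooooooooooo
oooooooooooooooooooooooooooooooooo...............+++++.....++..ooooooooooooooooo
ooooooooooo................+++..................................oooooooooooooooo
ooo..+++.....................................................+.ooooooooooooooooo
ooo..........................................................+.ooooooooooooooooo
ooo............................................................ooooooooooooooooo
ooo.............................................................oooooooooooooooo
oooo..........................................................+..ooooooooooooooo
oooo..........................................................+.oooooooooooooooo
oooo.......................
[... 5450 characters left out ...]
...........
...............................................+..+++.....................................
..............................................+++......................................+++
.............................+..............++.........................................+++
........................................+++..............................................+
...............................+.+..+++...................................................
................................++++......................................................
..........................................................................................
[np.float64(2.9), np.float64(2.9), np.float64(2.7)]
```

The cap stands upright near the centre of the tray, and the cell bar, jar and cup have not moved.

```bash
python3 -c "
from station import manip
print(manip.sign_off())"
```

```text
the job is handed in; nothing more can be done
None
```

I handed the job in; no verdict came back. The cap was turned to its stop (felt about 50° from locked), lifted off and set down upright near the tray's centre under light contact, and the cell bar, jar and cup show no change in the final top image.

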